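# Stow the jar lid under the caddy's flap

### The arm

A 6-joint arm with a two-finger parallel gripper is mounted at the origin on the work surface. World frame = base frame: x ahead of the robot, y to its left, z up, the work surface at z = 0. Lengths are in m, angles in rad, forces in N, time in s.
With the tool pointing down it reaches from about 0.3 to 0.75 m from the base axis. Payload 8.5 kg.
Tool frame: the origin (TCP) lies between the finger pads; the fingertips stand 14 mm ahead of it and the grasp point (between the pads) lies 5 mm behind it (manip.tcp_to_tips is the distance from the TCP to the fingertips, in m); z points along the fingers, y is the direction in which the jaws open and shut (so a half turn about z gives the same grasp; the last joint's range is limited). The gripper opens to 88 mm and grips with 3 to 60 N. Pads are 18 mm wide; open, the fingers measure 123 mm over their backs; the gripper's body (75 mm by 187 mm) begins 45 mm behind the grasp point.
Start: joints at [-1.501, 0.381, 1.297, -0, 1.464, -0.215], TCP at [0.155, -0.528, 0.253] pointing down, gripper open.
Joint ranges: [-3.11, 3.11], [-0.89, 2.33], [0.22, 2.48], [-1.42, 4.56], [0.17, 2.85], [-2.88, 2.88]. Speed limits (rad/s): [2.39, 2.39, 3.14, 3.14, 3.14, 3.14].

### API

Orientations are given as a 3x3 rotation matrix whose columns are the frame's x, y, z axes.
In Python, from workcell import manip, capture, camera_info gives the robot as it stands.
- The arm moves only by the tool send_rows, never from a script. Its argument "rows" is a list of rows, each an object with "jaw": the opening, from 0 (shut) to 1 (fully open); "dp": the shift along the tool's x, y, z in m, a list of three; "turn": the turn, a rotation vector about the tool's x, y, z in degrees, a list of three. A call has 1 to 20 rows; each row shifts and turns the commanded pose from where the row before left it, along the tool's axes as they then stand; what a row does not reach is not made up. A row lasts 1/8 s, in which the tool goes at most 62.5 mm and 10.7 degrees, less where a joint would pass 70% of its speed; a pose out of reach is approached as far as the arm can. A call with a gripper value outside its range is refused whole. The fingers move at their own pace and stop on an object; "force" is the grip in N (left out, the last holds). Time passes only in rows, so rows that do not move let the fingers close. It gives the time, the measured TCP pose, the force and the opening at its end, in the units of the state.
- manip.sense(): the state, without advancing time (a new reading comes with each control period).
- capture(name): name is "side" or "top"; returns (picture, depth): 384x512x3 uint8, blue, green, red; 384x512 float32, m along the optical axis (not along the pixel's ray), 0 where there is no reading.
- camera_info(name): a dict with "intrinsics" (3x3 intrinsics, pixels), "rvec" (rotation vector, rad) and "tvec" (3), from world to camera coordinates, as OpenCV has them. Camera axes: x right, y down, z forward; pixel columns grow to the right and rows downward; lengths in m; the calibration is good to about 2 mm. A picture is of the moment at which its call begins. camera_info takes no time and is no camera call.
- manip.sign_off(): hands the job in, once; it reports no verdict.
The state is a dict: "time": time; "joint_pos": joint angles; "joint_vel": joint speeds; "joint_efforts": joint torques, N m; "tool_pos": TCP position; "tcp_rot": TCP orientation; "contact_force": force on the tool from outside, world axes, zero at the start; "torque": the same for the moment, N m; "opening": opening from 0.0 (shut) to 1.0 (fully open).
Only numpy, scipy, OpenCV 4.12 (cv2) and the standard library are available. Lean on these libraries where they do the work, as an engineer would, in place of code of your own. Each camera call takes 0.05 s, during which the arm holds its last target.

### The job

Lift the hinged flap of the two-tier wooden breakfast caddy, put the silicone jar lid away lying flat on the cork pad in the free bay of the lower tier, and swing the flap fully shut over it. Leave the egg cup in its bay and everything else on the tray where it is.

Things in the scene. Friction and masses are not known exactly. Their poses are not given: they have to be found in the camera images.
- caddy: Two-tier wooden breakfast caddy, fixed on the tray. Origin: on its underside, mid-width, 5 mm in front of mid-depth; x from its open front (facing roughly the robot's right) to its back (the robot's left), y across, z up. Outer x -95..+105, y -118..+118 mm. Upper tier: 7 mm thick side and back walls up to z 92 mm, no front wall; behind the flap (x 43..98) its floor is a fixed shelf, top at z 65 mm. The flap covers the lower tier.
- lower_tier (a point): Centre of the lower tier's floor (caddy x -22, y 0, z 8 mm), axes as the caddy's. Inside 130 mm (x) by 222 mm (y); front wall (8 mm thick) top at caddy z 65 mm; a 6 mm thick divider along x at y = 0 (top at caddy z 48 mm) parts it into two bays 130 mm deep and 108 mm wide, centred at y +-57 mm.
- flap (a joint): Divider flap, wooden board 6 mm thick, 90 g, 218 mm wide, 139 mm from hinge to front, plus a central lift tab 80 mm wide reaching 162 mm from the hinge: it overhangs the front wall by 22 mm, free below. Angle in rad: 0 shut and level, grows as the front swings up and back; 1.57 upright, 1.85 stop. Stiff friction hinge (0.13 N m, 1 to 2 N at the tab): stays where left, must be pushed all the way both ways.
- hinge (a point): Point on the flap's hinge axis in the middle of its length, caddy x +45, y 0, z 66 mm; the axis runs along the caddy's y and lies level with the underside of the shut flap. Same axes as the caddy.
- tab_edge (a point): Middle of the free front edge of the flap's lift tab, half-way through its 6 mm thickness; 162 mm from the hinge axis; moves with the flap, x points along the flap from the free edge to the hinge, z out of its upper face.
- pad_top (a point): Centre of the upper face of a flat square cork pad, 80 x 80 x 4 mm, fixed on the floor of the free bay (nearer to or farther from the robot), under the flap; its top is at caddy z 12 mm. x, y, z as the caddy's.
- egg_cup_center (a point): Centre (half-way up) of a white ceramic egg cup, 46 mm across, 45 mm tall, loose, standing in the other bay of the lower tier; to be left there.
- lid_center (a point): Centre (half-way up) of the silicone jar lid, a loose round pink disc 60 mm in diameter and 18 mm thick, 35 g, lying flat on the tray to the right of the caddy; z is its upper side.
- sugar_tin: Steel sugar tin with lid, loose, 71 mm across, 100 mm tall, to the right of the caddy near the jar lid; origin at the centre of its underside. Leave alone.
- preserve_jar: Closed glass jar of apricot preserve, loose, 68 mm across, 100 mm tall, left of the caddy; origin at the centre of its underside. Leave alone.
- mug: Ceramic mug, loose, 80 mm across, 90 mm tall, front left; origin at the centre of its underside. Leave alone.
- side_plate: Melamine side plate, loose, 170 mm across, 18 mm tall, far side; origin at the centre of its underside. Leave alone.
- jam_spoon: Steel spoon, loose, 150 mm long, lying along its x at the right; origin on its underside. Leave alone.
Things that resemble listed ones, but are neither listed nor needed, are in the scene too. What is shaped like the part that bears lid_center but green, orange or turquoise is not meant.

How it is judged:
On the way, in this order (a step that is already met when the one before it is completed fails the run):
1. the flap is lifted well open (value of joint flap above 1 rad), for 0.2 s.
2. the jar lid lies flat on the cork pad, let go, with the flap still up (horizontal distance between lid_center and pad_top below 0.025 m and z of lid_center in the frame of pad_top between 0.003 and 0.016 m and angle between the z axis of lid_center and the z axis of caddy, either way round below 0.15 rad and value of joint flap above 0.3 rad and contact force between the fingers and jar_lid below 0.2 N), for 0.2 s.
At the end, for the whole second after the job is handed in: The flap is shut (within 0.06 rad), and under it the jar lid lies at rest, flat (within 0.15 rad) on the cork pad, its centre within 25 mm of the pad's; the egg cup stands in its bay within 30 mm of where it was (horizontal distance between lid_center and pad_top below 0.025 m and z of lid_center in the frame of pad_top between 0.003 and 0.016 m and angle between the z axis of lid_center and the z axis of caddy, either way round below 0.15 rad and value of joint flap below 0.06 rad and linear speed of jar_lid below 0.02 m/s and angle between egg_cup_center's own z axis and vertical below 0.2 rad and distance of egg_cup_center from where it was at the start of the episode below 0.03 m); the robot touches nothing.
It fails at once if the egg cup is knocked over or moved out of place (angle between egg_cup_center's own z axis and vertical above 0.6 rad or distance of egg_cup_center from where it was at the start of the episode above 0.05 m).
It fails at once if the sugar tin, jar of preserve, mug, side plate or spoon is shifted by more than 3 cm (distance of any of sugar_tin, preserve_jar, mug, side_plate, jam_spoon from where it was at the start of the episode above 0.03 m).
It also fails if it takes over 59 s, if anything falls off the work surface, if the arm or the gripper's body presses on something with over 40 N, if the wrist force passes 120 N, or if a joint passes its speed limit or range.

## Working session

There is one attempt and no reset: what is moved stays moved. The work goes in short steps, Python scripts to look and compute and a tool call to move; the robot and the scene stay as the last step left them, time stands still between calls to the robot, and variables do not carry over. Pictures are saved under pics/ and viewed, and the job is handed in when it is done.

Besides the shell and the picture viewer there is one more tool, called after "Call:" as name(argument=value, ...) on one line, values as JSON. send_rows: Moves the arm, as the interface text tells. Its arguments: {"type":"object","properties":{"rows":{"type":"array","items":{"type":"object","properties":{"jaw":{"type":"number"},"dp":{"type":"array","items":{"type":"number"}},"turn":{"type":"array","items":{"type":"number"}}}}},"force":{"type":"number"}},"required":["rows"]}

```bash
ls; mkdir -p pics; python3 - <<'E'
from workcell import manip, capture, camera_info
import cv2, numpy as np
for n in ("side","top"):
    p,d=capture(n); cv2.imwrite(f"pics/{n}0.png",p); np.save(f"{n}0.npy",d)
    ci=camera_info(n); print(n,ci)
s=manip.sense(); print(s["time"],s["tool_pos"],s["tcp_rot"],s["opening"],s["contact_force"]); print(dir(manip))
E
```

```text
pics
side {'intrinsics': array([[438.95222238,   0.        , 259.24374594],
       [  0.        , 438.95222238, 191.43798429],
       [  0.        ,   0.        ,   1.        ]]), 'rvec': array([ 0.96037346, -2.55521623,  0.97859499]), 'tvec': array([0.41175468, 0.31297628, 1.10921346])}
top {'intrinsics': array([[432.86234873,   0.        , 254.57976628],
       [  0.        , 432.86234873, 195.78170975],
       [  0.        ,   0.        ,   1.        ]]), 'rvec': array([ 2.21906495, -2.16082252,  0.04115433]), 'tvec': array([-0.02120314,  0.56234877,  1.44518437])}
0.1 [ 0.15450596 -0.52761233  0.25220944] [[ 9.59727112e-01  2.80933912e-01 -8.46656377e-05]
 [ 2.80933781e-01 -9.59726274e-01  1.30020341e-03]
 [ 2.84015393e-04 -1.27162590e-03 -9.99999151e-01]] 1.0005642788963476 [ 0.05274596  0.20231499 -0.43005198]
['Unreachable', '__class__', '__delattr__', '__dict__', '__dir__', '__doc__', '__eq__', '__format__', '__ge__', '__getattribute__', '__getstate__', '__gt__', '__hash__', '__init__', '__init_subclass__', '__le__', '__lt__', '__module__', '__ne__', '__new__', '__reduce__', '__reduce_ex__', '__repr__', '__setattr__', '__sizeof__', '__str__', '__subclasshook__', '__weakref__', 'sense', 'sign_off', 'tcp_to_tips']
```

View pics/side0.png

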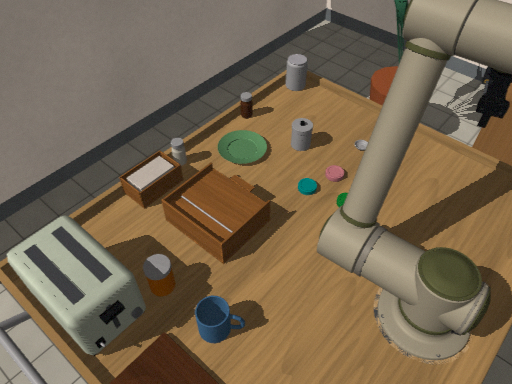

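View pics/top0.png

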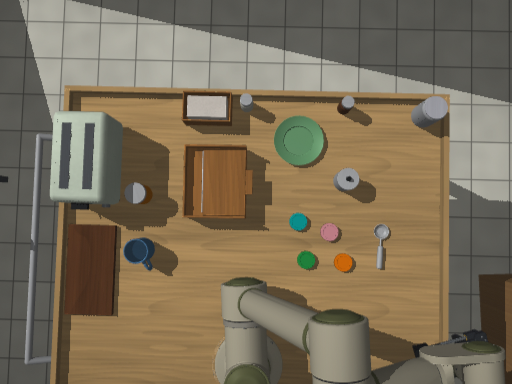

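The top view shows the caddy at about (216,181) with its tab at (250,181). The pink lid is at (330,232) and the sugar tin at (347,180). The decoy lids are at (299,222), (307,260) and (343,262). Next I'll take measurements.

```bash
cat > h.py <<'E'
import cv2, numpy as np
from workcell import manip, capture, camera_info
CI={n:camera_info(n) for n in("side","top")}
def cam(n):
    R=cv2.Rodrigues(CI[n]["rvec"])[0]; return CI[n]["intrinsics"],R,CI[n]["tvec"]
def cloud(n,d):
    K,R,t=cam(n); v,u=np.mgrid[:d.shape[0],:d.shape[1]]
    P=np.stack([(u-K[0,2])/K[0,0]*d,(v-K[1,2])/K[1,1]*d,d],-1)
    return (P-t)@R
def ray(n,uv,z):
    K,R,t=cam(n); c=-R.T@t; uv=np.atleast_2d(uv).astype(float)
    D=np.c_[(uv-K[:2,2])/[K[0,0],K[1,1]],np.ones(len(uv))]@R
    return c+D*((z-c[2])/D[:,2])[:,None]
def proj(n,P):
    K,R,t=cam(n); return cv2.projectPoints(np.atleast_2d(P).astype(float),CI[n]["rvec"],t,K,None)[0][:,0]
E
python3 - <<'E'
from h import *
im=cv2.imread("pics/top0.png"); d=np.load("top0.npy"); C=cloud("top",d)
np.set_printoptions(precision=4,suppress=True)
print("table",C[300,200],C[210,350], C[250,200])
for nm,(u,v) in dict(pink=(330,232),flap=(220,180),tab=(249,181),shelf=(198,180),teal=(299,222),tin=(343,182),jar=(136,192),mug=(136,250)).items(): print(nm,C[v,u])
# heights map across caddy
for v in (150,181,212): print([int(1000*C[v,u,2]) for u in range(178,260,2)])
for u in (190,215,240): print([int(1000*C[v,u,2]) for v in range(138,226,2)])
hsv=cv2.cvtColor(im,cv2.COLOR_BGR2HSV)
m=((hsv[...,0]>160)|(hsv[...,0]<5))&(hsv[...,1]>60)&(hsv[...,2]>120)
m=m.astype(np.uint8); m[:225]=0;m[245:]=0;m[:,:310]=0;m[:,350:]=0
print(m.sum())
c=max(cv2.findContours(m,0,2)[0],key=cv2.contourArea); print(cv2.minEnclosingCircle(c),cv2.fitEllipse(c))
p=C[m>0]; print("pink z",np.median(p[:,2]), np.median(p,0), p.min(0),p.max(0))
# crops
cr=im[130:275,175:400]; cv2.imwrite("pics/top0c.png",cv2.resize(cr,None,fx=3.5,fy=3.5,interpolation=2))
s=cv2.imread("pics/side0.png")[110:270,150:360]; cv2.imwrite("pics/side0c.png",cv2.resize(s,None,fx=3.5,fy=3.5,interpolation=2))
E
```

```text
table [0.2076 0.1681 0.0014] [ 0.5237 -0.3306  0.0002] [ 0.3745  0.1742 -0.0027]
pink [ 0.4481 -0.261   0.0206]
flap [0.6077 0.106  0.0777]
tab [0.607  0.0123 0.0761]
shelf [0.607  0.1793 0.0637]
teal [ 0.4786 -0.1572  0.0188]
tin [ 0.6107 -0.2889  0.0868]
jar [0.5603 0.3691 0.1043]
mug [0.3693 0.3891 0.0074]
[0, 3, 0, 92, 84, 60, 59, 66, 64, 67, 71, 65, 62, 76, 67, 72, 72, 72, 72, 72, 71, 1471, 68, 69, 74, 68, 76, 74, 68, 70, 70, 67, 71, 74, 53, 4, 2, 0, -8, -2, -1]
[4, -1, 0, 92, 76, 63, 65, 67, 63, 68, 62, 1471, 72, 74, 69, 73, 70, 70, 69, 75, 72, 73, 68, 67, 68, 72, 70, 71, 73, 73, 78, 72, 70, 70, 71, 69, 74, 78, 0, 1, 2]
[4, -1, 88, 95, 67, 68, 62, 70, 63, 64, 58, 62, 75, 73, 73, 76, 73, 76, 69, 71, 70, 75, 71, 72, 72, 78, 72, 68, 75, 73, 68, 72, 70, 72, 5, 0, -2, -3, 2, -1, 2]
[3, -2, 0, 93, 79, 64, 59, 61, 67, 57, 58, 65, 71, 67, 69, 63, 64, 68, 67, 65, 67, 68, 68, 62, 65, 63, 62, 66, 69, 65, 61, 64, 60, 67, 71, 61, 72, 62, 65, 91, -3, -6, 4, 0]
[-2, 6, 0, 88, 87, 71, 73, 71, 76, 66, 70, 65, 69, 65, 70, 68, 73, 73, 76, 76, 72, 77, 73, 71, 70, 75, 74, 66, 77, 66, 70, 71, 65, 71, 68, 77, 70, 75, 68, 94, 0, 3, 0, -2]
[0, -4, 0, 2, 95, 74, 67, 70, 77, 77, 74, 72, 75, 69, 70, 75, 81, 74, 73, 72, 75, 73, 77, 73, 73, 71, 69, 75, 79, 73, 73, 77, 74, 74, 72, 70, 68, 72, 74, 92, -2, 0, -1, 0]
238
((328.94970703125, 231.86094665527344), 9.091251373291016) ((329.09716796875, 231.70530700683594), (16.647165298461914, 17.954692840576172), 137.91111755371094)
pink z 0.01787847293000177 [ 0.4479 -0.2582  0.0179] [ 0.4202 -0.2921 -0.0045] [ 0.4902 -0.0252  1.4712]
```

View pics/top0c.png

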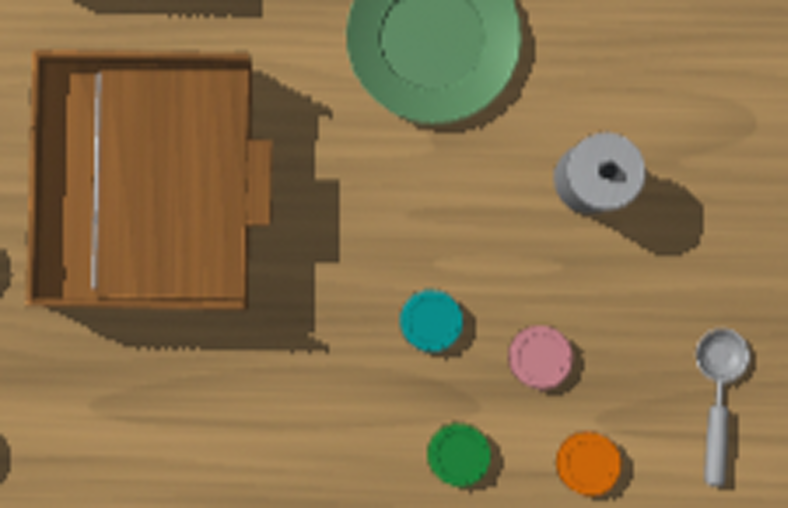

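View pics/side0c.png

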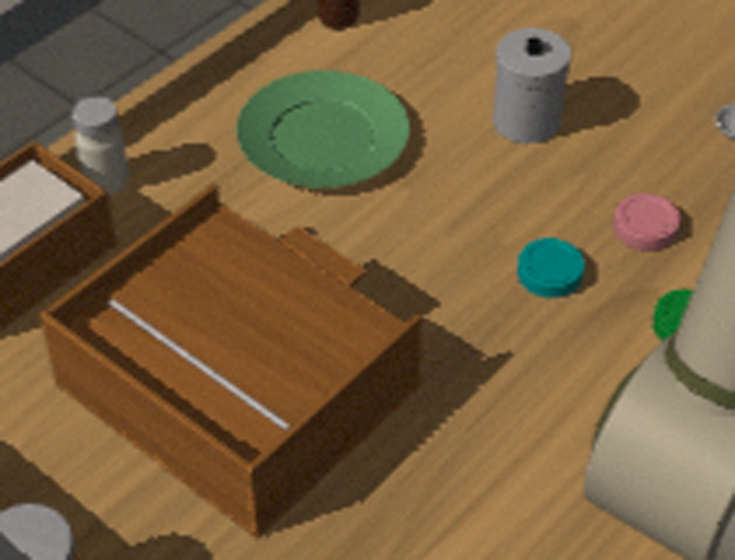

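```bash
python3 - <<'E'
from h import *
np.set_printoptions(precision=4,suppress=True)
# order: back-far, back-near, front-near, front-far ; caddy coords
M=np.array([[.105,-.118],[.105,.118],[-.095,.118],[-.095,-.118]])  # sign of y to be decided
top=np.array([[38,52],[27,303],[245,307],[250,54]])/3.5+[175-.36,130-.36]
side=np.array([[45,318],[258,463],[418,320],[216,188]])/3.5+[150-.36,110-.36]
for n,uv in(("top",top),("side",side)):
    W=ray(n,uv,.092)[:,:2]
    print(n,W, [np.linalg.norm(W[i]-W[(i+1)%4]) for i in range(4)])
    # caddy x -> world ~+y ; caddy y = z cross x -> world -x  => far side has y negative
    c0=M.mean(0);w0=W.mean(0)
    H=(M-c0).T@(W-w0);U,S,V=np.linalg.svd(H);R=V.T@np.diag([1,np.linalg.det(V.T@U.T)])@U.T
    o=w0-R@c0; print("origin",o,"x axis",R[:,0],"yaw deg",np.degrees(np.arctan2(R[1,0],R[0,0])),"res",(W-(M@R.T+o)))
# tab corners top (front edge) z=.072
print("tab edge",ray("top",np.array([[271,140],[270,225]])/3.5+[174.64,129.64],.072), ray("side",np.array([[290,229],[364,275]])/3.5+[149.64,109.64],.072))
im=cv2.imread("pics/side0.png");hsv=cv2.cvtColor(im,cv2.COLOR_BGR2HSV)
for n,(u,v) in dict(top=(329.1,231.7)).items(): print("lid top",ray(n,[u,v],.018))
m=((hsv[...,0]>160)|(hsv[...,0]<5))&(hsv[...,1]>60)&(hsv[...,2]>120); m=m.astype(np.uint8)
mm=np.zeros_like(m); mm[155:190,315:355]=m[155:190,315:355]
ys,xs=np.nonzero(mm);print(mm.sum(),xs.min(),xs.max(),ys.min(),ys.max());print("lid side",ray("side",[xs.mean(),ys.mean()],.011))
for n,uv,z in(("tin",(605,172),.1),):print(n,ray("top",np.array(uv)/3.5+[174.64,129.64],z))
print("spoon",ray("top",np.array([[722,355],[716,480]])/3.5+[174.64,129.64],.005))
print("teal",ray("top",np.array([[431,321],[460,455],[589,463]])/3.5+[174.64,129.64],.018))
print("plate",ray("top",np.array([434,38])/3.5+[174.64,129.64],.018))
E
```

```text
top [[0.718  0.2193]
 [0.4876 0.2213]
 [0.4893 0.0225]
 [0.721  0.0244]] [np.float64(0.23048339944635052), np.float64(0.19873557906671083), np.float64(0.2317858945031877), np.float64(0.1948368186626317)]
origin [0.604  0.1169] x axis [-0.0049  1.    ] yaw deg 90.28053048716235 res [[-0.0034 -0.0032]
 [ 0.0021 -0.    ]
 [ 0.0028  0.0012]
 [-0.0014  0.002 ]]
side [[0.7118 0.2245]
 [0.485  0.2133]
 [0.4859 0.0278]
 [0.7145 0.0288]] [np.float64(0.2271029128786994), np.float64(0.185482041018716), np.float64(0.22862755943456423), np.float64(0.1957505777952145)]
origin [0.5994 0.1186] x axis [-0.0196  0.9998] yaw deg 91.12295698849815 res [[-0.0035 -0.0014]
 [ 0.0056 -0.008 ]
 [ 0.0026  0.0065]
 [-0.0047  0.0029]]
tab edge [[0.6446 0.0034 0.072 ]
 [0.5656 0.0022 0.072 ]] [[0.6463 0.0087 0.072 ]
 [0.5627 0.0065 0.072 ]]
lid top [[ 0.449  -0.2584  0.018 ]]
216 326 343 165 180
lid side [[ 0.4497 -0.2597  0.011 ]]
tin [[ 0.6201 -0.3004  0.1   ]]
spoon [[ 0.4554 -0.4345  0.005 ]
 [ 0.3359 -0.4303  0.005 ]]
teal [[ 0.4806 -0.1532  0.018 ]
 [ 0.354  -0.1836  0.018 ]
 [ 0.3499 -0.3062  0.018 ]]
plate [[ 0.7534 -0.1501  0.018 ]]
```

The two views agree on positions:

| Item | Position (m) | Notes |
|---|---|---|
| Caddy origin | (0.603, 0.1175) | yaw about 90.5° |
| Tab | x 0.565–0.645 | front edge at y ≈ 0.003 |
| Pink lid | (0.449, -0.259) | |
| Sugar tin | (0.62, -0.30) | |

I'll close the jaws, yaw the tool so its y axis runs along world x, and then move in front of the tab.

Call:
send_rows(rows=[{"jaw":0,"turn":[0,0,-10.5]},{"jaw":0,"turn":[0,0,-10.5]},{"jaw":0,"turn":[0,0,-10.5]},{"jaw":0,"turn":[0,0,-10.5]},{"jaw":0,"turn":[0,0,-10.5]},{"jaw":0,"turn":[0,0,-10.5]},{"jaw":0,"turn":[0,0,-10.5]},{"jaw":0,"dp":[0.04,0.045,0]},{"jaw":0,"dp":[0.04,0.045,0]},{"jaw":0,"dp":[0.04,0.045,0]},{"jaw":0,"dp":[0.04,0.045,0]},{"jaw":0,"dp":[0.04,0.045,0]},{"jaw":0,"dp":[0.04,0.045,0]},{"jaw":0,"dp":[0.04,0.045,0]},{"jaw":0,"dp":[0.04,0.045,0]},{"jaw":0,"dp":[0.04,0.045,0]},{"jaw":0,"dp":[0.04,0.045,0]}])

```text
invalid input at $.rows[0]: expected keys jaw, dp, turn
```

```bash
cat > st.py <<'E'
from h import *
np.set_printoptions(precision=4,suppress=True)
s=manip.sense(); print("t",s["time"],"p",s["tool_pos"],"op",round(float(s["opening"]),3),"F",s["contact_force"],"q",np.array(s["joint_pos"]));print(s["tcp_rot"])
E
python3 st.py
```

```text
t 0.1 p [ 0.1545 -0.5276  0.2522] op 1.001 F [ 0.0527  0.2023 -0.4301] q [-1.5013  0.3811  1.2981  0.      1.4636 -0.2153]
[[ 0.9597  0.2809 -0.0001]
 [ 0.2809 -0.9597  0.0013]
 [ 0.0003 -0.0013 -1.    ]]
```

Call:
send_rows(rows=[{"jaw":0,"dp":[0,0,0],"turn":[0,0,-10.5]},{"jaw":0,"dp":[0,0,0],"turn":[0,0,-10.5]},{"jaw":0,"dp":[0,0,0],"turn":[0,0,-10.5]},{"jaw":0,"dp":[0,0,0],"turn":[0,0,-10.5]},{"jaw":0,"dp":[0,0,0],"turn":[0,0,-10.5]},{"jaw":0,"dp":[0,0,0],"turn":[0,0,-10.5]},{"jaw":0,"dp":[0,0,0],"turn":[0,0,-10.5]},{"jaw":0,"dp":[0.04,0.045,0],"turn":[0,0,0]},{"jaw":0,"dp":[0.04,0.045,0],"turn":[0,0,0]},{"jaw":0,"dp":[0.04,0.045,0],"turn":[0,0,0]},{"jaw":0,"dp":[0.04,0.045,0],"turn":[0,0,0]},{"jaw":0,"dp":[0.04,0.045,0],"turn":[0,0,0]},{"jaw":0,"dp":[0.04,0.045,0],"turn":[0,0,0]},{"jaw":0,"dp":[0.04,0.045,0],"turn":[0,0,0]},{"jaw":0,"dp":[0.04,0.045,0],"turn":[0,0,0]},{"jaw":0,"dp":[0.04,0.045,0],"turn":[0,0,0]},{"jaw":0,"dp":[0.04,0.045,0],"turn":[0,0,0]}])

```text
time: 2.22
tool_pos: [0.607, -0.1277, 0.2524]
tcp_rot: [[0.003, 1.0, -0.001], [1.0, -0.003, 0.0], [0.0, -0.001, -1.0]]
contact_force: [-0.0, -1.7, 0.6]
opening: 0.005
```

```bash
python3 st.py
```

```text
t 2.225 p [ 0.607  -0.1277  0.2524] op 0.005 F [-0.0123 -1.6517  0.6022] q [-0.3978  0.5072  1.0868 -0.0001  1.5482 -0.3947]
[[ 0.0032  1.     -0.0006]
 [ 1.     -0.0032  0.0001]
 [ 0.0001 -0.0006 -1.    ]]
```

Call:
send_rows(rows=[{"jaw":0,"dp":[0,0,0],"turn":[0,10,0]},{"jaw":0,"dp":[0,0,0],"turn":[0,10,0]},{"jaw":0,"dp":[0,0,0],"turn":[0,10,0]},{"jaw":0,"dp":[0,0,0],"turn":[0,10,0]},{"jaw":0,"dp":[0,0,0],"turn":[0,10,0]},{"jaw":0,"dp":[0,0,0],"turn":[0,0,0]}])

```text
time: 2.98
tool_pos: [0.6055, -0.1307, 0.2504]
tcp_rot: [[0.007, 1.0, 0.002], [0.642, -0.005, 0.767], [0.767, -0.004, -0.642]]
contact_force: [-0.8, 0.2, -0.9]
opening: 0.002
```

```bash
python3 st.py; python3 - <<'E'
from h import *
for n in("side","top"): p,d=capture(n); cv2.imwrite(f"pics/{n}1.png",p)
E
```

```text
t 2.975 p [ 0.6055 -0.1307  0.2504] op 0.002 F [-0.8031  0.1725 -0.9032] q [-0.6491  0.6755  1.0244  0.7212  1.956  -0.5423]
[[ 0.0066  1.      0.0016]
 [ 0.6418 -0.0055  0.7669]
 [ 0.7668 -0.004  -0.6418]]
```

View pics/side1.png

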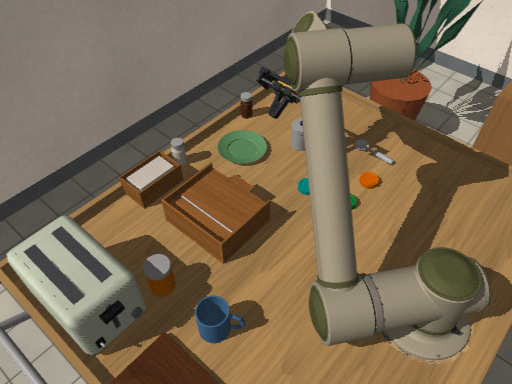

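View pics/top1.png

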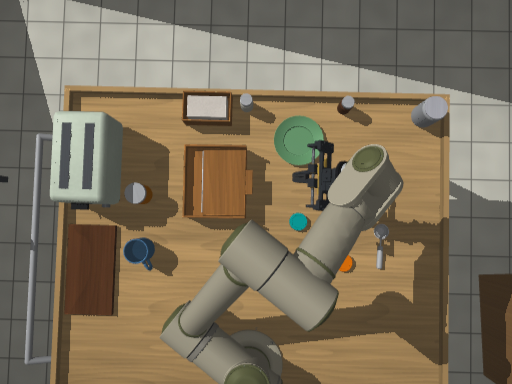

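The tool tilted to 50° as commanded. In the top view the fingers are at (305,177) and the wrist disc is at (368,160), close to above the tin. I'll check the wrist height before lowering.

```bash
python3 - <<'E'
from h import *
np.set_printoptions(precision=3,suppress=True)
p,d=capture("top"); C=cloud("top",d)
for u,v in [(370,158),(355,185),(390,180),(345,215),(320,250),(250,240),(320,180),(313,150),(313,205),(310,165)]: print((u,v),np.median(C[v-1:v+2,u-1:u+2].reshape(-1,3),0))
p,d=capture("side"); C=cloud("side",d)
for u,v in [(310,60),(293,75),(300,85),(375,55),(285,92),(272,80),(275,105),(300,100)]: print((u,v),np.median(C[v-1:v+2,u-1:u+2].reshape(-1,3),0))
s=manip.sense();print(s["tool_pos"]-.25*s["tcp_rot"][:,2])
E
```

```text
(370, 158) [ 0.636 -0.279  0.464]
(355, 185) [ 0.571 -0.244  0.47 ]
(390, 180) [ 0.588 -0.335  0.432]
(345, 215) [ 0.501 -0.219  0.482]
(320, 250) [ 0.425 -0.155  0.544]
(250, 240) [ 0.445 -0.007  0.602]
(320, 180) [ 0.593 -0.182  0.328]
(313, 150) [ 0.675 -0.163  0.315]
(313, 205) [ 0.527 -0.165  0.328]
(310, 165) [ 0.633 -0.156  0.322]
(310, 60) [0.391 0.042 0.584]
(293, 75) [0.416 0.057 0.548]
(300, 85) [0.395 0.06  0.536]
(375, 55) [ 0.313 -0.063  0.579]
(285, 92) [ 0.588 -0.15   0.317]
(272, 80) [ 0.683 -0.21   0.283]
(275, 105) [ 0.607 -0.135  0.27 ]
(300, 100) [0.4   0.049 0.493]
[ 0.605 -0.319  0.415]
```

Call:
send_rows(rows=[{"jaw":0,"dp":[-0.0206,0,0.037],"turn":[0,0,0]},{"jaw":0,"dp":[-0.0206,0,0.037],"turn":[0,0,0]},{"jaw":0,"dp":[-0.0206,0,0.037],"turn":[0,0,0]},{"jaw":0,"dp":[-0.0206,0,0.037],"turn":[0,0,0]},{"jaw":0,"dp":[-0.0206,0,0.037],"turn":[0,0,0]},{"jaw":0,"dp":[0.008,0,0.0096],"turn":[0,0,0]},{"jaw":0,"dp":[0.008,0,0.0096],"turn":[0,0,0]},{"jaw":0,"dp":[0.008,0,0.0096],"turn":[0,0,0]},{"jaw":0,"dp":[0.008,0,0.0096],"turn":[0,0,0]},{"jaw":0,"dp":[0,0,0],"turn":[0,0,0]}])

```text
time: 4.42
tool_pos: [0.6061, -0.0029, 0.0553]
tcp_rot: [[0.001, 1.0, 0.002], [0.643, -0.002, 0.766], [0.766, 0.0, -0.643]]
contact_force: [-0.2, -0.1, 0.4]
opening: 0.003
```

```bash
python3 st.py; python3 - <<'E'
from h import *
p,d=capture("side"); cv2.imwrite(f"pics/side2.png",cv2.resize(p[130:240,150:330],None,fx=4,fy=4,interpolation=2))
E
```

```text
t 4.425 p [ 0.6061 -0.0029  0.0553] op 0.003 F [-0.162  -0.1341  0.3968] q [-0.4812  0.8267  1.3602  0.7507  1.4871 -0.7576]
[[ 0.0009  1.      0.0019]
 [ 0.643  -0.0021  0.7659]
 [ 0.7659  0.0005 -0.643 ]]
```

View pics/side2.png

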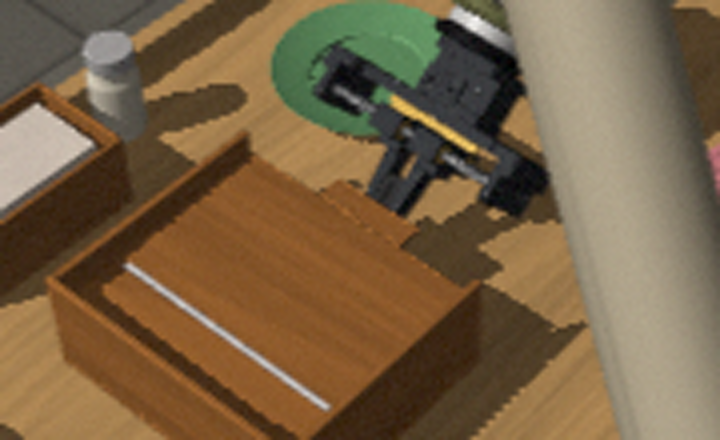

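The fingertips sit under the tab at (400,210) with no contact force. Next I'll work out the arc lift.

```bash
python3 - <<'E'
import numpy as np
h=np.array([.1625,.066]);a=np.radians(50)
X=np.array([np.sin(np.pi/2-a),np.cos(np.pi/2-a)]);Z=np.array([np.sin(a),-np.cos(a)])
c=np.array([.0136,.0532]);pts=[np.array([.0155,.066])]+[h+.147*np.array([-np.cos(t),np.sin(t)]) for t in np.linspace(0,1.74,18)[1:]]
pts=[c]+pts
acc=c.copy()
for p in pts[1:]:
    d=p-acc;r=np.round([d@X,d@Z],4);acc=acc+r[0]*X+r[1]*Z;print(list(map(float,r)))
E
```

```text
[0.011, -0.0068]
[0.012, -0.009]
[0.0129, -0.0078]
[0.0136, -0.0065]
[0.0142, -0.005]
[0.0146, -0.0035]
[0.0149, -0.002]
[0.015, -0.0005]
[0.015, 0.001]
[0.0148, 0.0026]
[0.0145, 0.0041]
[0.014, 0.0055]
[0.0133, 0.0069]
[0.0126, 0.0083]
[0.0117, 0.0095]
[0.0106, 0.0106]
[0.0095, 0.0117]
[0.0082, 0.0126]
```

Call:
send_rows(rows=[{"jaw":0,"dp":[0.011,0,-0.0068],"turn":[0,0,0]},{"jaw":0,"dp":[0.012,0,-0.009],"turn":[0,0,0]},{"jaw":0,"dp":[0.0129,0,-0.0078],"turn":[0,0,0]},{"jaw":0,"dp":[0.0136,0,-0.0065],"turn":[0,0,0]},{"jaw":0,"dp":[0.0142,0,-0.005],"turn":[0,0,0]},{"jaw":0,"dp":[0.0146,0,-0.0035],"turn":[0,0,0]},{"jaw":0,"dp":[0.0149,0,-0.002],"turn":[0,0,0]},{"jaw":0,"dp":[0.015,0,-0.0005],"turn":[0,0,0]},{"jaw":0,"dp":[0,0,0],"turn":[0,0,0]}])

```text
time: 5.6
tool_pos: [0.6064, 0.0351, 0.1651]
tcp_rot: [[0.0, 1.0, 0.003], [0.643, -0.002, 0.766], [0.766, 0.002, -0.643]]
contact_force: [0.4, -0.3, 0.8]
opening: 0.004
```

```bash
python3 st.py; python3 - <<'E'
from h import *
p,d=capture("side"); cv2.imwrite(f"pics/side3.png",cv2.resize(p[90:270,130:380],None,fx=3,fy=3,interpolation=2))
E
```

```text
t 5.6 p [0.6064 0.0351 0.1651] op 0.004 F [ 0.3837 -0.3366  0.7519] q [-0.4257  0.6666  1.318   0.7739  1.5996 -0.5837]
[[ 0.0002  1.      0.0027]
 [ 0.643  -0.0022  0.7659]
 [ 0.7659  0.0016 -0.643 ]]
```

View pics/side3.png

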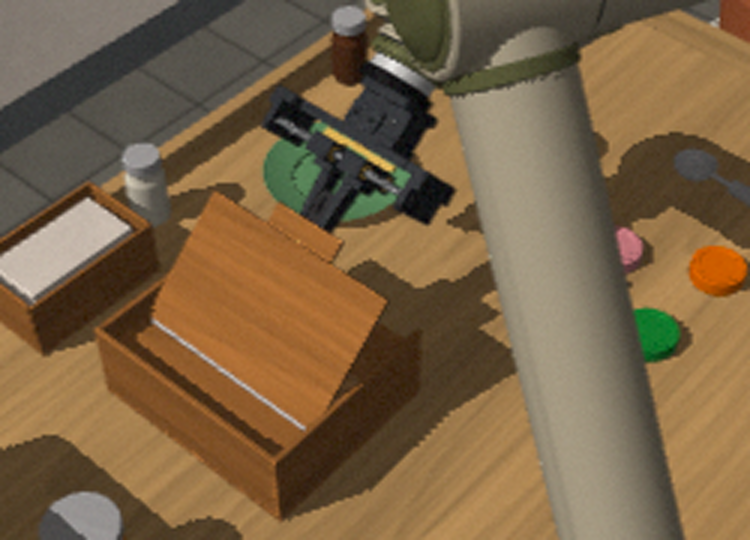

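The flap is rising with the tip against its underside, so I'll continue the arc.

Call:
send_rows(rows=[{"jaw":0,"dp":[0.015,0,0.001],"turn":[0,0,0]},{"jaw":0,"dp":[0.0148,0,0.0026],"turn":[0,0,0]},{"jaw":0,"dp":[0.0145,0,0.0041],"turn":[0,0,0]},{"jaw":0,"dp":[0.014,0,0.0055],"turn":[0,0,0]},{"jaw":0,"dp":[0.0133,0,0.0069],"turn":[0,0,0]},{"jaw":0,"dp":[0.0126,0,0.0083],"turn":[0,0,0]},{"jaw":0,"dp":[0.0117,0,0.0095],"turn":[0,0,0]},{"jaw":0,"dp":[0.0106,0,0.0106],"turn":[0,0,0]},{"jaw":0,"dp":[0.0095,0,0.0117],"turn":[0,0,0]},{"jaw":0,"dp":[0.0082,0,0.0126],"turn":[0,0,0]},{"jaw":0,"dp":[0,0,0],"turn":[0,0,0]}])

```text
time: 7.02
tool_pos: [0.6064, 0.1711, 0.2121]
tcp_rot: [[0.002, 1.0, 0.001], [0.643, -0.002, 0.766], [0.766, -0.001, -0.643]]
contact_force: [0.8, -0.5, 0.3]
opening: 0.005
```

```bash
python3 st.py; python3 - <<'E'
from h import *
p,d=capture("side"); cv2.imwrite(f"pics/side4.png",cv2.resize(p[90:270,130:380],None,fx=3,fy=3,interpolation=2))
E
```

```text
t 7.025 p [0.6064 0.1711 0.2121] op 0.005 F [ 0.8167 -0.4867  0.3282] q [-0.2112  0.5877  1.3203  0.8493  1.5088 -0.3897]
[[ 0.0016  1.      0.001 ]
 [ 0.6426 -0.0018  0.7662]
 [ 0.7662 -0.0006 -0.6426]]
```

View pics/side4.png

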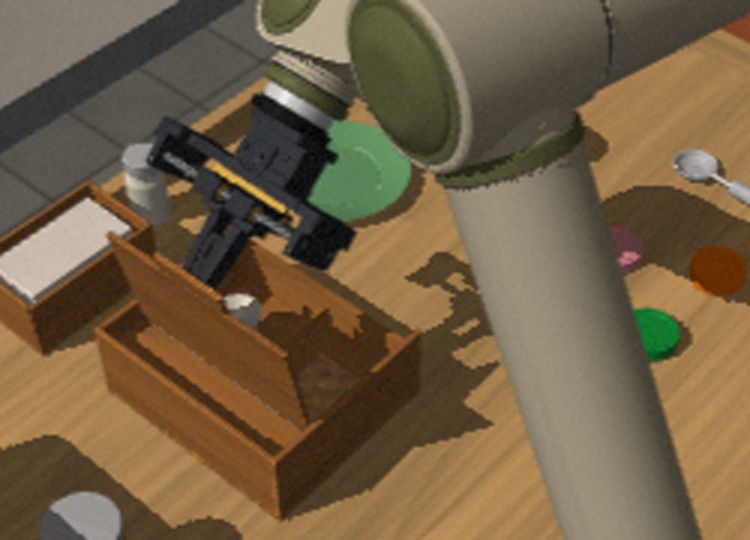

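The flap is past upright. The egg cup at (240,308) is in the far bay and the cork pad at (330,375) is in the near bay. I'll back off, return the tool to vertical and move over the lid.

Call:
send_rows(rows=[{"jaw":0,"dp":[-0.0257,0,-0.0307],"turn":[0,0,0]},{"jaw":0,"dp":[-0.0257,0,-0.0307],"turn":[0,0,0]},{"jaw":0,"dp":[-0.0257,0,-0.0307],"turn":[0,0,0]},{"jaw":0,"dp":[0,0,0],"turn":[0,-10,0]},{"jaw":0,"dp":[0,0,0],"turn":[0,-10,0]},{"jaw":0,"dp":[0,0,0],"turn":[0,-10,0]},{"jaw":0,"dp":[0,0,0],"turn":[0,-10,0]},{"jaw":0.5,"dp":[0,0,0],"turn":[0,-10,0]},{"jaw":1,"dp":[-0.05,-0.026,0.01],"turn":[0,0,0]},{"jaw":1,"dp":[-0.05,-0.026,0.01],"turn":[0,0,0]},{"jaw":1,"dp":[-0.05,-0.026,0.01],"turn":[0,0,0]},{"jaw":1,"dp":[-0.05,-0.026,0.01],"turn":[0,0,0]},{"jaw":1,"dp":[-0.05,-0.026,0.01],"turn":[0,0,0]},{"jaw":1,"dp":[-0.05,-0.026,0.01],"turn":[0,0,0]},{"jaw":1,"dp":[0,0,0],"turn":[0,0,0]}])

```text
time: 8.95
tool_pos: [0.4477, -0.2528, 0.1519]
tcp_rot: [[0.009, 1.0, -0.001], [1.0, -0.009, 0.001], [0.001, -0.001, -1.0]]
contact_force: [0.6, 1.3, -0.5]
opening: 0.886
```

```bash
python3 st.py; python3 - <<'E'
from h import *
for n in("side","top"):
    p,d=capture(n); cv2.imwrite(f"pics/{n}5.png",p); np.save(f"{n}5.npy",d)
p=cv2.imread("pics/top5.png");cv2.imwrite("pics/top5c.png",cv2.resize(p[125:275,170:390],None,fx=3.5,fy=3.5,interpolation=2))
E
```

```text
t 8.95 p [ 0.4477 -0.2528  0.1519] op 0.886 F [ 0.6496  1.2761 -0.5132] q [-0.7445  0.4195  1.5555 -0.0003  1.1677 -0.7354]
[[ 0.009   1.     -0.001 ]
 [ 1.     -0.009   0.0006]
 [ 0.0006 -0.001  -1.    ]]
```

View pics/top5c.png

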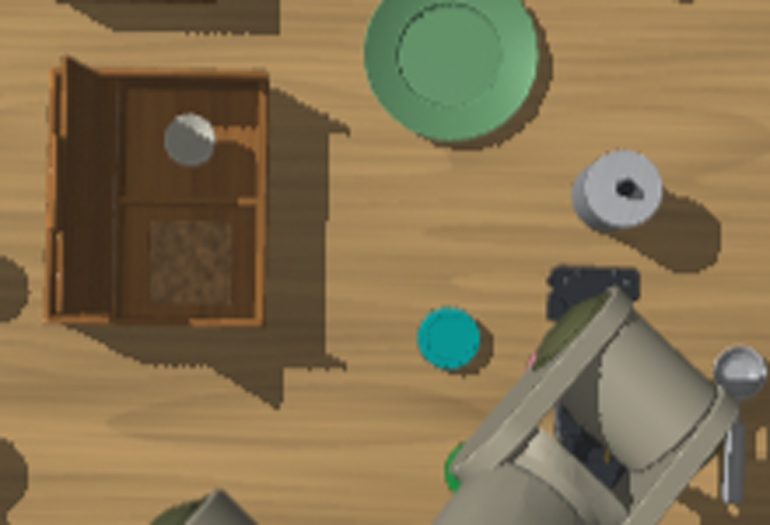

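View pics/side5.png

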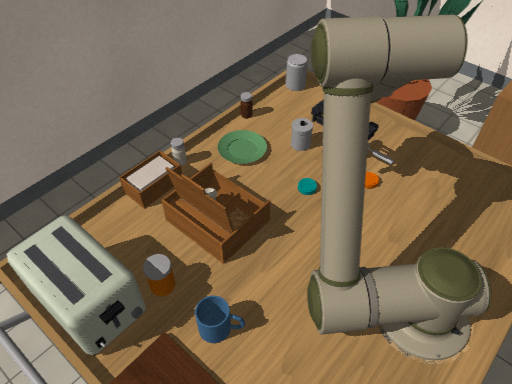

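The flap stays up. The cork pad shows at crop x 148–232, y 220–303, in the near bay, and the egg cup at (190,139) is in the far bay. I'll locate the pad.

```bash
python3 - <<'E'
from h import *
np.set_printoptions(precision=4,suppress=True)
W=ray("top",np.array([[150,220],[232,220],[232,303],[149,302]])/3.5+[169.64,124.64],.012);print(W,W.mean(0))
# inner wall near top, divider top, front wall top
print("divider",ray("top",np.array([[125,203],[255,202]])/3.5+[169.64,124.64],.048))
print("near wall top edges",ray("top",np.array([[190,318],[190,325]])/3.5+[169.64,124.64],.092))
print("flap top edge",ray("top",np.array([[66,58],[52,318],[60,260]])/3.5+[169.64,124.64],.2))
print("front wall outer/inner",ray("top",np.array([[264,250],[257,250]])/3.5+[169.64,124.64],.065))
s=cv2.imread("pics/side5.png")[150:260,150:290];cv2.imwrite("pics/side5c.png",cv2.resize(s,None,fx=5,fy=5,interpolation=2))
print("pad by caddy model",proj("side",[[.546,.095,.012]]))
E
```

```text
[[0.5871 0.1368 0.012 ]
 [0.5892 0.0576 0.012 ]
 [0.5091 0.0553 0.012 ]
 [0.5079 0.1353 0.012 ]] [0.5483 0.0962 0.012 ]
divider [[0.6002 0.157  0.048 ]
 [0.6043 0.0343 0.048 ]]
near wall top edges [[0.4934 0.0887 0.092 ]
 [0.487  0.0885 0.092 ]]
flap top edge [[0.7102 0.1915 0.2   ]
 [0.49   0.1957 0.2   ]
 [0.5389 0.1907 0.2   ]]
front wall outer/inner [[0.5584 0.024  0.065 ]
 [0.5583 0.0305 0.065 ]]
pad by caddy model [[237.9223 221.5093]]
```

View pics/side5c.png

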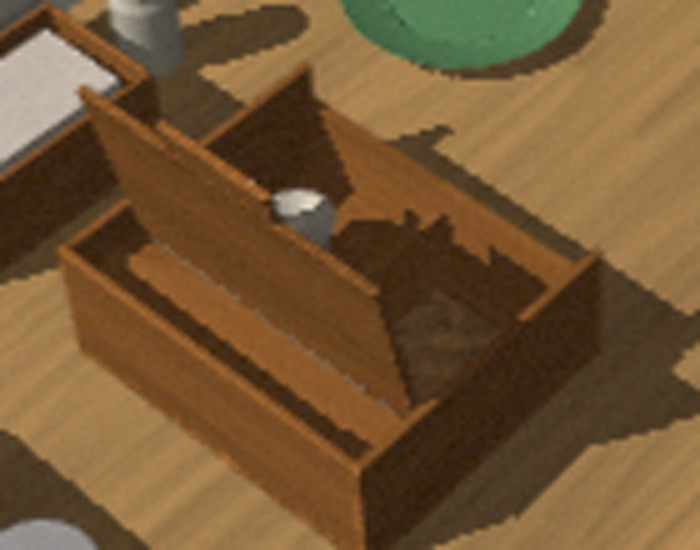

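Pad centre ≈ (0.547, 0.0955). Now I'll descend on the lid.

Call:
send_rows(rows=[{"jaw":1,"dp":[-0.004,0.001,0.03],"turn":[0,0,0]},{"jaw":1,"dp":[0,0,0.03],"turn":[0,0,0]},{"jaw":1,"dp":[0,0,0.03],"turn":[0,0,0]},{"jaw":1,"dp":[0,0,0],"turn":[0,0,0]}])

```text
time: 9.55
tool_pos: [0.4504, -0.2521, 0.0615]
tcp_rot: [[0.001, 1.0, -0.003], [1.0, -0.001, 0.002], [0.002, -0.003, -1.0]]
contact_force: [0.4, -0.6, 0.8]
opening: 0.995
```

```bash
python3 st.py
```

```text
t 9.55 p [ 0.4504 -0.2521  0.0615] op 0.995 F [ 0.4257 -0.5612  0.7613] q [-0.74    0.5508  1.6515  0.0002  0.9428 -0.7386]
[[ 0.0014  1.     -0.0025]
 [ 1.     -0.0014  0.0025]
 [ 0.0025 -0.0025 -1.    ]]
```

Call:
send_rows(rows=[{"jaw":1,"dp":[-0.007,-0.001,0.019],"turn":[0,0,0]},{"jaw":1,"dp":[0,0,0.019],"turn":[0,0,0]},{"jaw":1,"dp":[0,0,0],"turn":[0,0,0]},{"jaw":0.5,"dp":[0,0,0],"turn":[0,0,0]},{"jaw":0.5,"dp":[0,0,0],"turn":[0,0,0]},{"jaw":0.5,"dp":[0,0,0],"turn":[0,0,0]},{"jaw":0.5,"dp":[0,0,0],"turn":[0,0,0]},{"jaw":0.5,"dp":[0,0,0],"turn":[0,0,0]}], force=10)

```text
time: 10.55
tool_pos: [0.4496, -0.2608, 0.0251]
tcp_rot: [[0.003, 1.0, 0.001], [1.0, -0.003, -0.0], [-0.0, 0.001, -1.0]]
contact_force: [-0.5, 1.7, 5.4]
opening: 0.673
```

```bash
python3 st.py
```

```text
t 10.55 p [ 0.4496 -0.2608  0.0251] op 0.673 F [-0.4588  1.6774  5.4198] q [-0.7538  0.6136  1.6739  0.0002  0.8533 -0.7507]
[[ 0.0032  1.      0.0007]
 [ 1.     -0.0032 -0.0004]
 [-0.0004  0.0007 -1.    ]]
```

The opening reads 59 mm, so the lid is held. I'll lift it and carry it over the bay.

Call:
send_rows(rows=[{"jaw":0.5,"dp":[0,0,-0.01],"turn":[0,0,0]},{"jaw":0.5,"dp":[0,0,-0.03],"turn":[0,0,0]},{"jaw":0.5,"dp":[0,0,-0.04],"turn":[0,0,0]},{"jaw":0.5,"dp":[0,0,-0.045],"turn":[0,0,0]},{"jaw":0.5,"dp":[0.035,0.01,0],"turn":[0,0,0]},{"jaw":0.5,"dp":[0.035,0.01,0],"turn":[0,0,0]},{"jaw":0.5,"dp":[0.035,0.01,0],"turn":[0,0,0]},{"jaw":0.5,"dp":[0.035,0.01,0],"turn":[0,0,0]},{"jaw":0.5,"dp":[0.035,0.01,0],"turn":[0,0,0]},{"jaw":0.5,"dp":[0.035,0.01,0],"turn":[0,0,0]},{"jaw":0.5,"dp":[0.035,0.01,0],"turn":[0,0,0]},{"jaw":0.5,"dp":[0.035,0.01,0],"turn":[0,0,0]},{"jaw":0.5,"dp":[0.035,0.009,0],"turn":[0,0,0]},{"jaw":0.5,"dp":[0.035,0.008,0],"turn":[0,0,0]},{"jaw":0.5,"dp":[0.005,0,0],"turn":[0,0,0]},{"jaw":0.5,"dp":[0,0,0],"turn":[0,0,0]}])

```text
time: 12.55
tool_pos: [0.5473, 0.0937, 0.1497]
tcp_rot: [[0.003, 1.0, -0.0], [1.0, -0.003, -0.0], [-0.0, -0.0, -1.0]]
contact_force: [-0.5, -0.3, -1.1]
opening: 0.675
```

```bash
python3 st.py; python3 - <<'E'
from h import *
p,d=capture("side"); cv2.imwrite("pics/side6.png",cv2.resize(p[60:270,130:380],None,fx=3,fy=2.8,interpolation=2))
p,d=capture("top"); cv2.imwrite("pics/top6.png",cv2.resize(p[100:275,170:390],None,fx=3.4,fy=3.4,interpolation=2))
E
```

```text
t 12.55 p [0.5473 0.0937 0.1497] op 0.675 F [-0.5445 -0.2686 -1.0689] q [-0.0436  0.4849  1.4444 -0.0003  1.2126 -0.0407]
[[ 0.0028  1.     -0.0003]
 [ 1.     -0.0028 -0.0003]
 [-0.0003 -0.0003 -1.    ]]
```

View pics/side6.png

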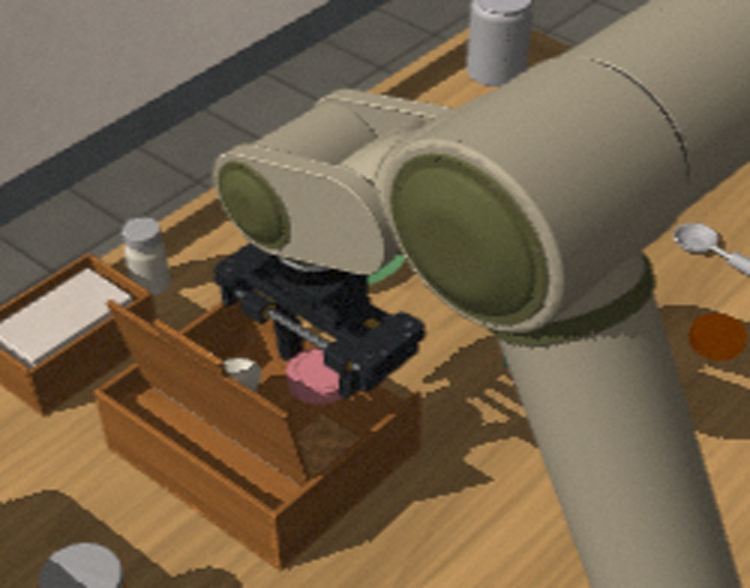

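View pics/top6.png

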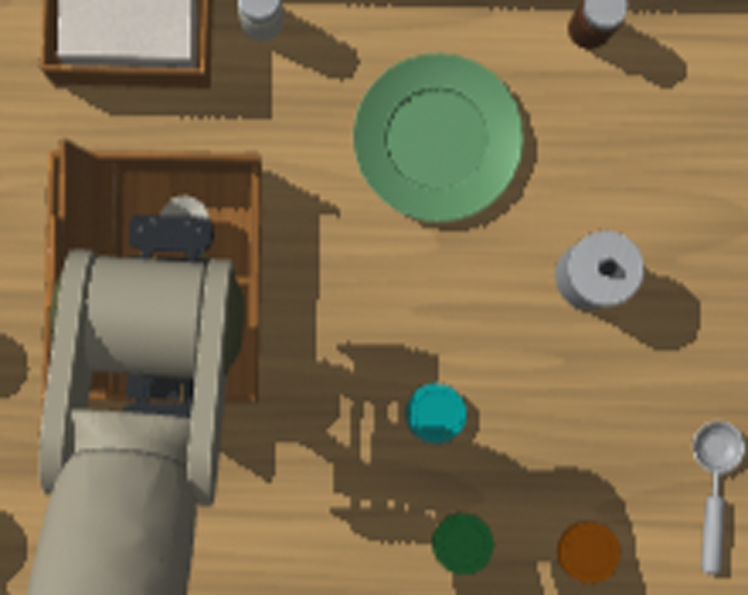

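```bash
python3 - <<'E'
from h import *
np.set_printoptions(precision=3,suppress=True)
p,d=capture("top"); C=cloud("top",d)
def at(C,u,v): return np.median(C[v-1:v+2,u-1:u+2].reshape(-1,3),0)
for x,y in [(75,270),(60,400),(55,460),(215,300),(150,320),(70,300),(58,300)]: print("top",(x,y),at(C,round(170+x/3.4),round(100+y/3.4)))
p,d=capture("side"); C=cloud("side",d)
for x,y in [(252,205),(235,165),(285,240),(330,265),(370,255),(235,230),(225,190),(240,265),(345,390),(410,355)]: print("side",(x,y),at(C,round(130+x/3),round(60+y/2.8)))
E
```

```text
top (75, 270) [0.579 0.142 0.424]
top (60, 400) [0.484 0.143 0.455]
top (55, 460) [0.445 0.145 0.46 ]
top (215, 300) [0.559 0.041 0.43 ]
top (150, 320) [0.544 0.086 0.427]
top (70, 300) [0.557 0.142 0.432]
top (58, 300) [0.556 0.151 0.432]
side (252, 205) [0.54  0.163 0.399]
side (235, 165) [0.566 0.154 0.418]
side (285, 240) [0.516 0.155 0.368]
side (330, 265) [0.473 0.156 0.373]
side (370, 255) [0.43  0.158 0.41 ]
side (235, 230) [ 0.868 -0.099  0.002]
side (225, 190) [0.571 0.161 0.393]
side (240, 265) [0.621 0.11  0.244]
side (345, 390) [0.507 0.104 0.15 ]
side (410, 355) [0.463 0.068 0.203]
```

Everything is clear: the wrist cap is at y ≈ 0.16 and the flap top at about 0.195. I'll lower until the gripper body is just above the side wall.

Call:
send_rows(rows=[{"jaw":0.5,"dp":[0,0,0.03],"turn":[0,0,0]},{"jaw":0.5,"dp":[0,0,0.03],"turn":[0,0,0]},{"jaw":0.5,"dp":[0,0,0.025],"turn":[0,0,0]},{"jaw":0.5,"dp":[0,0,0.01],"turn":[0,0,0]},{"jaw":0.5,"dp":[0,0,0.006],"turn":[0,0,0]},{"jaw":0.5,"dp":[0,0,0.002],"turn":[0,0,0]},{"jaw":0.5,"dp":[0,0,0],"turn":[0,0,0]},{"jaw":0.5,"dp":[0,0,0],"turn":[0,0,0]}])

```text
time: 13.75
tool_pos: [0.5477, 0.094, 0.0471]
tcp_rot: [[0.003, 1.0, 0.001], [1.0, -0.003, -0.0], [0.0, 0.001, -1.0]]
contact_force: [0.5, -0.3, -0.1]
opening: 0.675
```

```bash
python3 st.py; python3 - <<'E'
from h import *
p,d=capture("side"); cv2.imwrite("pics/side7.png",cv2.resize(p[130:260,150:300],None,fx=4.5,fy=4.5,interpolation=2))
E
```

```text
t 13.75 p [0.5477 0.094  0.0471] op 0.675 F [ 0.4902 -0.3395 -0.0593] q [-0.0431  0.6209  1.5531  0.      0.9667 -0.04  ]
[[ 0.0031  1.      0.0009]
 [ 1.     -0.0031 -0.    ]
 [ 0.      0.0009 -1.    ]]
```

View pics/side7.png

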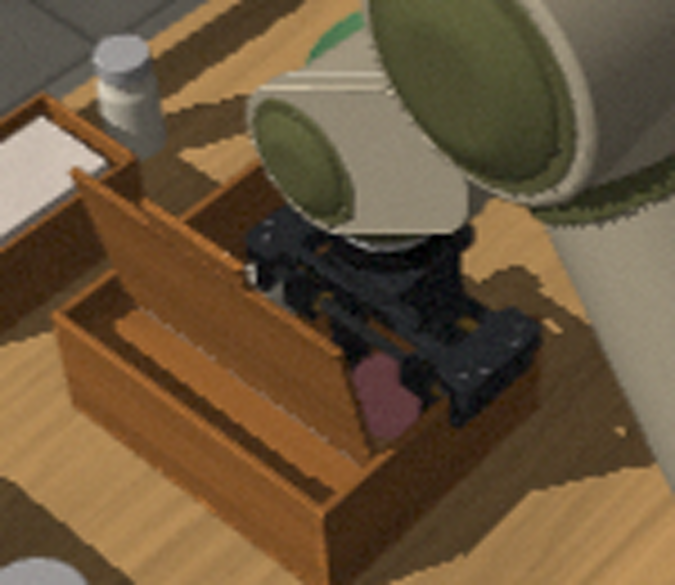

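The lid hangs over the pad at (390,395) and the body is just above the side wall. I'll go 2 mm lower, release with a small opening, then retreat.

Call:
send_rows(rows=[{"jaw":0.5,"dp":[0,0,0.002],"turn":[0,0,0]},{"jaw":0.5,"dp":[0,0,0],"turn":[0,0,0]},{"jaw":0.75,"dp":[0,0,0],"turn":[0,0,0]},{"jaw":0.75,"dp":[0,0,0],"turn":[0,0,0]},{"jaw":0.75,"dp":[0,0,0],"turn":[0,0,0]},{"jaw":0.75,"dp":[0,0,0],"turn":[0,0,0]},{"jaw":0.75,"dp":[0,0,-0.01],"turn":[0,0,0]},{"jaw":0.75,"dp":[0,0,-0.03],"turn":[0,0,0]},{"jaw":0.75,"dp":[0,0,-0.05],"turn":[0,0,0]},{"jaw":0.75,"dp":[0,0,-0.05],"turn":[0,0,0]},{"jaw":0.5,"dp":[-0.04,0,-0.05],"turn":[0,0,0]},{"jaw":0.2,"dp":[-0.05,0,-0.03],"turn":[0,0,0]},{"jaw":0,"dp":[-0.05,0,-0.02],"turn":[0,0,0]},{"jaw":0,"dp":[-0.05,0,0],"turn":[0,0,0]},{"jaw":0,"dp":[0,0,0],"turn":[0,0,0]}])

```text
time: 15.68
tool_pos: [0.5464, -0.0976, 0.2833]
tcp_rot: [[0.007, 1.0, -0.001], [1.0, -0.007, -0.0], [-0.0, -0.001, -1.0]]
contact_force: [-0.2, 0.7, -0.5]
opening: 0.209
```

```bash
python3 st.py; python3 - <<'E'
from h import *
p,d=capture("side"); cv2.imwrite("pics/side8.png",cv2.resize(p[110:270,150:340],None,fx=4,fy=3.7,interpolation=2))
p,d=capture("top"); cv2.imwrite("pics/top8.png",cv2.resize(p[125:275,170:390],None,fx=3.5,fy=3.5,interpolation=2));cv2.imwrite("pics/top8r.png",p)
E
```

```text
t 15.675 p [ 0.5464 -0.0976  0.2833] op 0.209 F [-0.1705  0.6585 -0.4756] q [-0.3899  0.3704  1.2244 -0.0004  1.5474 -0.3826]
[[ 0.0073  1.     -0.0006]
 [ 1.     -0.0073 -0.0001]
 [-0.0001 -0.0006 -1.    ]]
```

View pics/side8.png

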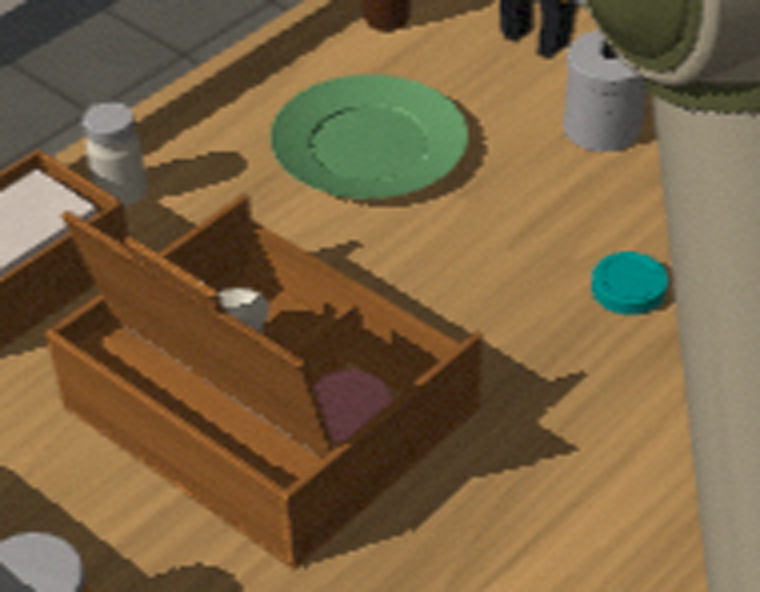

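View pics/top8.png

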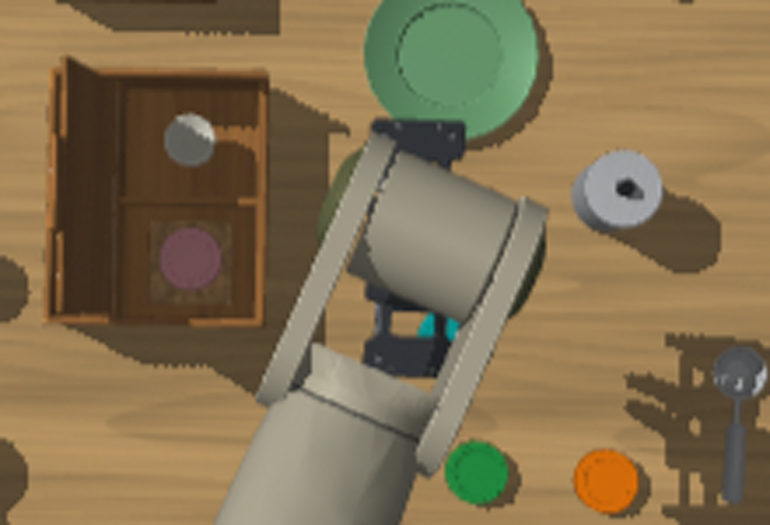

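The lid lies flat and centred on the pad: lid at (190,258), pad centre about (190,261). The egg cup hasn't moved and the flap is still up. Next I'll move behind the flap, passing over its top.

Call:
send_rows(rows=[{"jaw":0,"dp":[0,0.02,-0.02],"turn":[0,0,0]},{"jaw":0,"dp":[0.03,0.02,-0.01],"turn":[0,0,0]},{"jaw":0,"dp":[0.05,0.02,0],"turn":[0,0,0]},{"jaw":0,"dp":[0.05,0,0],"turn":[0,0,0]},{"jaw":0,"dp":[0.05,0,0],"turn":[0,0,0]},{"jaw":0,"dp":[0.05,0,0],"turn":[0,0,0]},{"jaw":0,"dp":[0.05,0,0],"turn":[0,0,0]},{"jaw":0,"dp":[0.05,0,0],"turn":[0,0,0]},{"jaw":0,"dp":[0,0,0],"turn":[0,0,0]},{"jaw":0,"dp":[0,0,0],"turn":[0,0,0]}])

```text
time: 17.02
tool_pos: [0.6074, 0.2353, 0.3133]
tcp_rot: [[0.002, 1.0, -0.001], [1.0, -0.002, -0.0], [-0.0, -0.001, -1.0]]
contact_force: [-0.2, 0.2, 0.3]
opening: 0.006
```

```bash
python3 st.py; python3 - <<'E'
from h import *
p,d=capture("side"); cv2.imwrite("pics/side9.png",cv2.resize(p[50:270,110:360],None,fx=3,fy=2.7,interpolation=2))
h=np.array([.1625,.066]);c=np.array([.2255,.204]);off=np.array([.009,.014])
pts=[np.array([.200,.204]),np.array([.1775,.204])]+[h+.125*np.array([-np.cos(t),np.sin(t)])+.006*np.array([np.sin(t),np.cos(t)])+off for t in np.linspace(1.57,0.03,15)[1:]]
acc=c
for q in pts:
    r=np.round(q-acc,4);acc=acc+r;print(float(r[0]),float(-r[1]))
print(acc)
E
```

```text
t 17.025 p [0.6074 0.2353 0.3133] op 0.006 F [-0.188   0.2113  0.2645] q [ 0.1883  0.5429  0.8537 -0.0002  1.7456  0.1901]
[[ 0.0018  1.     -0.0005]
 [ 1.     -0.0018 -0.0003]
 [-0.0003 -0.0005 -1.    ]]
-0.0255 -0.0
-0.0225 -0.0
-0.0139 -0.0009
-0.0136 0.0016
-0.0134 0.0031
-0.013 0.0046
-0.0124 0.0059
-0.0117 0.0073
-0.0108 0.0086
-0.0098 0.0096
-0.0087 0.0107
-0.0074 0.0115
-0.0062 0.0124
-0.0047 0.0129
-0.0033 0.0133
-0.0019 0.0137
[0.0467 0.0897]
```

View pics/side9.png

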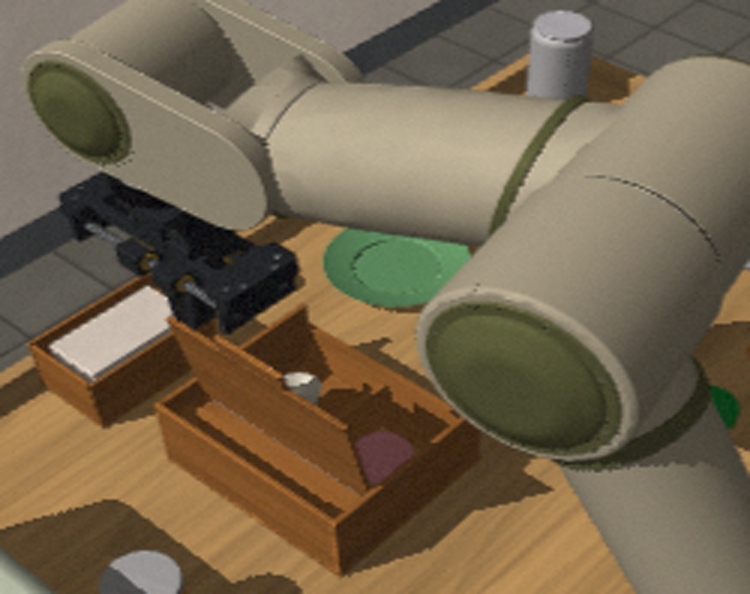

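The fingers are above and behind the flap. I'll lower, then start pushing.

Call:
send_rows(rows=[{"jaw":0,"dp":[0,0,0.036],"turn":[0,0,0]},{"jaw":0,"dp":[0,0,0.036],"turn":[0,0,0]},{"jaw":0,"dp":[0,0,0.037],"turn":[0,0,0]},{"jaw":0,"dp":[-0.015,0,0],"turn":[0,0,0]},{"jaw":0,"dp":[-0.02,0,0],"turn":[0,0,0]},{"jaw":0,"dp":[-0.0225,0,0],"turn":[0,0,0]},{"jaw":0,"dp":[-0.0139,0,-0.0009],"turn":[0,0,0]},{"jaw":0,"dp":[-0.0136,0,0.0016],"turn":[0,0,0]},{"jaw":0,"dp":[-0.0134,0,0.0031],"turn":[0,0,0]},{"jaw":0,"dp":[-0.013,0,0.0046],"turn":[0,0,0]},{"jaw":0,"dp":[-0.0124,0,0.0059],"turn":[0,0,0]},{"jaw":0,"dp":[0,0,0],"turn":[0,0,0]}])

```text
time: 18.58
tool_pos: [0.6073, 0.11, 0.1893]
tcp_rot: [[0.004, 1.0, -0.002], [1.0, -0.004, -0.0], [-0.0, -0.002, -1.0]]
contact_force: [0.0, -0.0, 0.5]
opening: 0.003
```

```bash
python3 st.py; python3 - <<'E'
from h import *
p,d=capture("side"); cv2.imwrite("pics/side10.png",cv2.resize(p[50:270,110:360],None,fx=3,fy=2.7,interpolation=2))
E
```

```text
t 18.575 p [0.6073 0.11   0.1893] op 0.003 F [ 0.0386 -0.0386  0.4758] q [-0.0123  0.5469  1.202  -0.0003  1.3945 -0.0079]
[[ 0.0043  1.     -0.0017]
 [ 1.     -0.0043 -0.0002]
 [-0.0002 -0.0017 -1.    ]]
```

View pics/side10.png

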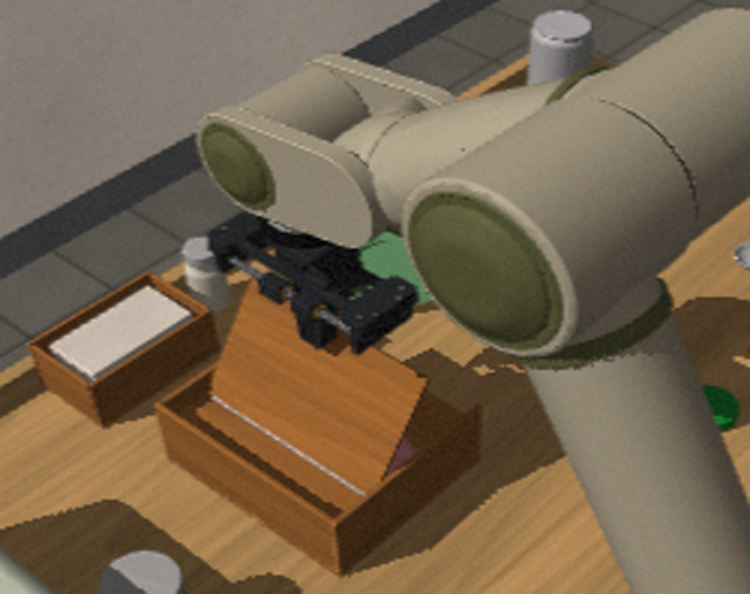

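The flap is coming forward, so I'll continue the arc down.

Call:
send_rows(rows=[{"jaw":0,"dp":[-0.0117,0,0.0073],"turn":[0,0,0]},{"jaw":0,"dp":[-0.0108,0,0.0086],"turn":[0,0,0]},{"jaw":0,"dp":[-0.0098,0,0.0096],"turn":[0,0,0]},{"jaw":0,"dp":[-0.0087,0,0.0107],"turn":[0,0,0]},{"jaw":0,"dp":[-0.0074,0,0.0115],"turn":[0,0,0]},{"jaw":0,"dp":[-0.0062,0,0.0124],"turn":[0,0,0]},{"jaw":0,"dp":[-0.0047,0,0.0129],"turn":[0,0,0]},{"jaw":0,"dp":[-0.0033,0,0.0133],"turn":[0,0,0]},{"jaw":0,"dp":[-0.0019,0,0.0117],"turn":[0,0,0]},{"jaw":0,"dp":[0,0,0],"turn":[0,0,0]}])

```text
time: 19.88
tool_pos: [0.6069, 0.0464, 0.091]
tcp_rot: [[0.003, 1.0, -0.002], [1.0, -0.003, 0.0], [0.0, -0.002, -1.0]]
contact_force: [0.7, 0.5, 0.3]
opening: 0.006
```

```bash
python3 st.py
```

```text
t 19.875 p [0.6069 0.0464 0.091 ] op 0.006 F [0.7065 0.4831 0.2708] q [-0.1179  0.6342  1.3517 -0.0001  1.1578 -0.1147]
[[ 0.0032  1.     -0.002 ]
 [ 1.     -0.0032  0.0002]
 [ 0.0001 -0.002  -1.    ]]
```

Tip at about z 0.077 with the flap top at 0.072 when shut. I'll press down in small steps.

Call:
send_rows(rows=[{"jaw":0,"dp":[0,0,0.002],"turn":[0,0,0]},{"jaw":0,"dp":[0,0,0.002],"turn":[0,0,0]},{"jaw":0,"dp":[0,0,0],"turn":[0,0,0]}])

```text
time: 20.25
tool_pos: [0.6074, 0.0465, 0.0882]
tcp_rot: [[0.003, 1.0, 0.0], [1.0, -0.003, -0.0], [-0.0, 0.0, -1.0]]
contact_force: [-0.5, 0.3, -0.3]
opening: 0.006
```

Call:
send_rows(rows=[{"jaw":0,"dp":[0,0,0.001],"turn":[0,0,0]},{"jaw":0,"dp":[0,0,0],"turn":[0,0,0]}])

```text
time: 20.5
tool_pos: [0.6074, 0.0465, 0.0871]
tcp_rot: [[0.003, 1.0, 0.0], [1.0, -0.003, 0.0], [0.0, 0.0, -1.0]]
contact_force: [-0.1, 0.7, 0.0]
opening: 0.006
```

Call:
send_rows(rows=[{"jaw":0,"dp":[0,0,0.0012],"turn":[0,0,0]},{"jaw":0,"dp":[0,0,0],"turn":[0,0,0]}])

```text
time: 20.75
tool_pos: [0.6074, 0.0464, 0.0864]
tcp_rot: [[0.003, 1.0, 0.0], [1.0, -0.003, -0.0], [-0.0, 0.0, -1.0]]
contact_force: [-1.6, -0.0, 5.1]
opening: 0.003
```

Call:
send_rows(rows=[{"jaw":0,"dp":[0,0,0.001],"turn":[0,0,0]},{"jaw":0,"dp":[0,0,0],"turn":[0,0,0]}])

```text
time: 21.0
tool_pos: [0.6075, 0.0464, 0.0862]
tcp_rot: [[0.003, 1.0, 0.001], [1.0, -0.003, -0.0], [-0.0, 0.001, -1.0]]
contact_force: [-4.6, -1.0, 12.0]
opening: 0.004
```

The force rises to 12 N with the tip at z 0.072, so the flap is on its stop. I'll retreat and check.

Call:
send_rows(rows=[{"jaw":0,"dp":[0,0,-0.01],"turn":[0,0,0]},{"jaw":0,"dp":[0,0,-0.05],"turn":[0,0,0]},{"jaw":0,"dp":[0,0,-0.05],"turn":[0,0,0]},{"jaw":0,"dp":[0,0,-0.05],"turn":[0,0,0]},{"jaw":0,"dp":[-0.05,-0.02,0],"turn":[0,0,0]},{"jaw":0,"dp":[-0.05,-0.02,0],"turn":[0,0,0]},{"jaw":0,"dp":[-0.05,-0.02,0],"turn":[0,0,0]},{"jaw":0,"dp":[-0.05,-0.02,0],"turn":[0,0,0]},{"jaw":0,"dp":[-0.05,-0.02,0],"turn":[0,0,0]},{"jaw":0,"dp":[0,0,0],"turn":[0,0,0]}])

```text
time: 22.25
tool_pos: [0.5055, -0.206, 0.2449]
tcp_rot: [[0.008, 1.0, -0.0], [1.0, -0.008, -0.0], [-0.0, -0.0, -1.0]]
contact_force: [-0.5, 1.1, 0.1]
opening: 0.005
```

```bash
python3 st.py; python3 - <<'E'
from h import *
np.set_printoptions(precision=4,suppress=True)
p,d=capture("side"); cv2.imwrite("pics/side11.png",p)
p,d=capture("top"); cv2.imwrite("pics/top11.png",p)
C=cloud("top",d)
for y in (.145,.12,.1,.08,.06,.04,.03,.012):
    m=(abs(C[...,1]-y)<.006)&(C[...,0]>.57)&(C[...,0]<.64)&(abs(C[...,2]-.08)<.05); print(y,m.sum(),np.median(C[m][:,2]))
E
```

```text
t 22.25 p [ 0.5055 -0.206   0.2449] op 0.005 F [-0.4764  1.136   0.0523] q [-0.6039  0.3791  1.3231 -0.0003  1.4393 -0.596 ]
[[ 0.0078  1.     -0.0002]
 [ 1.     -0.0078 -0.0002]
 [-0.0002 -0.0002 -1.    ]]
0.145 76 0.07216811483794018
0.12 77 0.07128443621961345
0.1 72 0.07183895515804778
0.08 73 0.07198249243518634
0.06 83 0.07212133482216256
0.04 88 0.07198304844521028
0.03 86 0.07215878637960454
0.012 74 0.07209705797721586
```

View pics/side11.png

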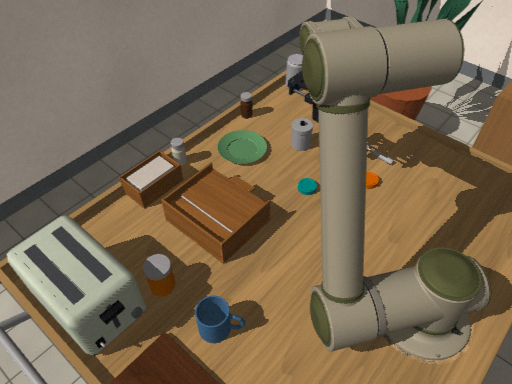

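View pics/top11.png

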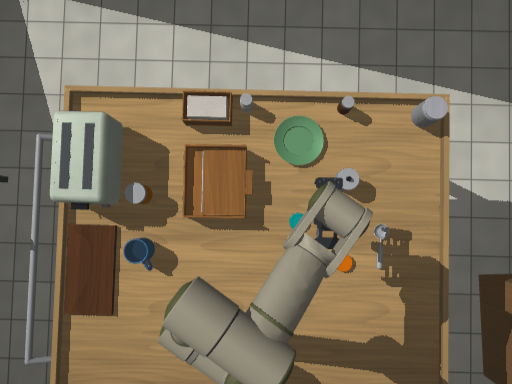

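The flap is level at z 0.072 from hinge to tab, the caddy at (216,181) looks as it did at the start, and the other items haven't moved. Handing in.

```bash
python3 -c "
from workcell import manip
print(manip.sign_off())"
```

```text
the job is handed in; nothing more can be done
None
```

The pink jar lid is on the cork pad in the near bay with the flap shut over it. I handed the job in at about 22 s of the 59 s allowed; sign-off reports no verdict.

- **Opening:** I hooked the closed fingertips under the lift tab and swung the flap up to about 1.75 rad. It stayed there while I worked.
- **Placing:** I gripped the lid at 59 mm opening and released it about 8 mm above the pad, because the gripper body could not go below the side wall. The next picture showed it lying flat, about 1 mm off the pad's centre.
- **Closing:** I pushed the flap down from behind until it met its stop, with 12 N at a fingertip height of z 0.072 m.

**Last checks:**
- **Flap:** depth readings from hinge to tab were all 71–72 mm, so it is level and shut.
- **Egg cup:** it was still in its place in the last view before closing.
- **Other items:** the tin, jar, mug, plate and spoon look unmoved in the final pictures, though I judged this by eye.
- **Arm:** it was clear of everything.
- **Not checked:** the lid and egg cup could not be seen again once the flap was shut.

No check failed. The two cameras differed by up to about 5 mm on the caddy's position, which was within the margins used.

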